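Load the orbital shaker with flasks and bottle

TASK

Load the shaker for an overnight culture: take the four capped brown glass vessels from the tray and set each into the clamp on the shaker that fits it - the small, the middle and the large conical flask each in the round clamp of its own size, the square bottle in the square clamp. Lower each one until it stands upright on the floor of its clamp; do not drop a vessel or tip it over, and leave the Bunsen burner and the Petri dishes where they are.

Things in the scene. Friction and masses are not known exactly. Their poses are not given: they have to be found in the camera images.
- flask_small: Brown glass conical flask, black round screw cap, about 90 g: base 51 mm across, neck 25 mm; cap 34 mm across, its side 68 to 92 mm above the underside; total height 92 mm. The smallest of three. Origin: centre of the underside, z up. At the start it stands in an open tray, floor 4 mm above the bench, walls 20 mm high.
- flask_medium: Brown glass conical flask, black round screw cap, about 160 g: base 67 mm across, neck 31 mm; cap 42 mm across, its side 96 to 122 mm above the underside; total height 122 mm. The middle of three. Origin: centre of the underside, z up. At the start it stands in an open tray of 270 x 270 mm; tray and shaker stand side by side, either one to the left.
- flask_large: Brown glass conical flask, black round screw cap, about 280 g: base 85 mm across, neck 35 mm; cap 48 mm across, its side 124 to 152 mm above the underside; total height 152 mm. The largest of three. Origin: centre of the underside, z up. At the start it stands in an open tray.
- bottle_square: Brown glass bottle, about 240 g: square body 56 x 56 mm, 76 mm high, shoulder to 88 mm, neck 31 mm; black round screw cap 42 mm across, its side 96 to 122 mm above the underside; total height 122 mm. Origin: centre of the underside; z up, x and y square to the flat sides, which are all alike. At the start it stands in the tray.
- clamp_small: Round steel flask clamp, smallest of three, fixed on the shaker's platform 100 mm above the bench: 4 mm thick floor, four fixed arms, upright to 17 mm, splaying out to 36 mm high; 59 mm clear between arms at the floor, about 77 mm at the tips. Fits flask_small. Origin: centre of its underside, z up; the seated flask stands 4 mm above it.
- clamp_medium: Round steel flask clamp, middle of three, fixed on the shaker's platform 100 mm above the bench: 4 mm thick floor, four fixed arms, upright to 17 mm, splaying out to 36 mm high; 75 mm clear between arms at the floor, about 93 mm at the tips. Fits flask_medium. Origin: centre of its underside, z up; the seated flask stands 4 mm above it.
- clamp_large: Round steel flask clamp, largest of three, fixed on the shaker's platform 100 mm above the bench: 4 mm thick floor, four fixed arms, upright to 17 mm, splaying out to 36 mm high; 93 mm clear between arms at the floor, about 111 mm at the tips. Fits flask_large. Origin: centre of its underside, z up; the seated flask stands 4 mm above it.
- clamp_square: Square steel bottle clamp, fixed on the same platform (270 x 270 mm, four clamps two by two, about 125 mm apart): 4 mm floor, on each side a fixed plate 36 mm wide, upright to 17 mm, splaying out to 36 mm high; 64 mm clear at the floor, 82 mm at the tips. Fits bottle_square, sides along the plates. Origin: centre of its underside; z up, x, y square to the plates; bottle stands 4 mm above it.
- burner: Bystander: Bunsen burner, steel foot 70 mm across, upright tube, 136 mm high, on the bench between the tray and the shaker. Origin: centre of the underside. Leave it alone.
- petri_dishes: Bystander: stack of four small closed Petri dishes, 60 mm across, 60 mm high, on the bench between the tray and the shaker. Origin: centre of the underside. Leave it alone.
Not all that is in view belongs to the job. Leave any green look-alike of the flask_medium alone. What is shaped like the flask_small but purple is not meant.

How it is judged:
By the outcome, as a careful person would: the job done as asked, in the order asked, and still so for the second after the job is handed in, with the robot touching nothing.
It also fails if it takes over 131 s, if anything falls off the work surface, if the arm or the gripper's body presses on something with over 40 N, if the wrist force passes 120 N, or if a joint passes its speed limit or range.

ROBOT

A 7-joint arm with a two-finger parallel gripper is mounted at the origin on the work surface. World frame = base frame: x ahead of the robot, y to its left, z up, the work surface at z = 0. Lengths are in mm, angles in rad, forces in N, time in s.
With the tool pointing down it reaches from about 425 to 875 mm from the base axis. Payload 9.9 kg.
Tool frame: the origin (TCP) lies between the finger pads; the fingertips stand 19 mm ahead of it and the grasp point (between the pads) is the TCP; z points along the fingers, y is the line along which they close (so a half turn about z gives the same grasp; the last joint's range is limited). The gripper opens to 85 mm and grips with 20 to 120 N. Pads are 22 mm wide; open, the fingers measure 114 mm over their backs; the gripper's body (76 mm by 85 mm) begins 54 mm behind the grasp point. The pads swing forward as they close: fully open they stand 13 mm farther back than shut.
Start: joints at [1.03, 0.576, 0.025, 1.437, -0.015, 1.129, -0.057], TCP at [297.733, -605.793, 250.289] pointing down, gripper open.
Joint ranges: [-2.76, 2.76], [-0.34, 2.15], [-1.52, 1.57], [0.19, 2.46], [-1.09, 4.23], [0.17, 1.99], [-2.82, 2.82]. Speed limits (rad/s): [2.22, 2.22, 3.01, 3.01, 3.14, 3.14, 3.14].

INTERFACE

Orientations are given as a unit quaternion [w, x, y, z].
In Python, from plant import env gives the robot as it stands.
- The arm moves only by the tool play_rows, never from a script. Its arguments are lists of equal length, an entry for each row: "xyz": the shift along the tool's x, y, z in m, a list of three; "dr": the turn, a rotation vector about the tool's x, y, z in rad, a list of three; "grip": the opening, from 0 (shut) to 1 (fully open). In form: {"xyz": [[tx, ty, tz], ...], "dr": [[wx, wy, wz], ...], "grip": [grip, ...]}. A call has 1 to 12 rows; each row is the pose to reach, as a shift and turn from the pose commanded when the call began, along the tool's axes at that moment; what a row does not reach only later rows make up. A row lasts 1/12 s, in which the tool goes at most 41.7 mm and 7.16 degrees, less where a joint would pass 70% of its speed; a pose out of reach is approached as far as the arm can. A call with a gripper value outside its range is refused whole. The fingers move at their own pace and stop on an object; "force" is the grip in N (left out, the last holds). Time passes only in rows, so rows that repeat a pose let the fingers close. It gives the time, the measured TCP pose, the force, the opening and the grip force at its end, in the units of the state.
- env.sense(): the state, without advancing time (a new reading comes with each control period).
- env.grab_frame(name): name is "scene" or "top"; returns (picture, depth): 400x640x3 uint8, red, green, blue; 400x640 float32, mm along the optical axis (not along the pixel's ray), 0 where there is no reading.
- env.camera_model(name): a dict with "mtx" (3x3 intrinsics, pixels), "dist_coeffs" ([k1, k2, p1, p2, k3] as OpenCV has them; the pictures are not rectified), "T" (4x4, takes a point from camera to world coordinates). Camera axes: x right, y down, z forward; pixel columns grow to the right and rows downward; lengths in mm; the calibration is good to about 2 mm. A picture is of the moment at which its call begins. camera_model takes no time and is no camera call.
- env.hand_in(): hands the job in; it is judged then, once.
Trained networks look in the newest picture that a camera, given by its name, has taken for a name from the list of things; names that differ only in an ending like _2 or _b are one class to them, and where a whole thing is asked for, a point or a joint stands for the part that bears it (a point fixed in the world has none). Each returns a list of dicts, best first, with "score" (0 to 1); they miss things now and then, are a little off and sometimes report something else, mostly with a low value. They report only what shows in the picture. A call takes as long as a camera call. They do not tell look-alikes from the thing itself.
- env.spot_in(label, camera): "at" ([x, y, z] in mm, in the coordinates of the camera as it stood for that picture, good to about 4 mm: the middle of the surface that is visible of it).
- env.cut_out(label, camera): "region" (400x640 bool, what is visible of it).
The state is a dict: "time": time; "joints": joint angles; "qvel": joint speeds; "joint_torque": joint torques, N m; "tcp_pos": TCP position; "ee_rot": TCP orientation; "ft_force": force on the tool from outside, world axes, zero at the start; "ft_torque": the same for the moment, N m; "gripper_width": finger opening in mm; "grip_force": force on a finger pad.
Only numpy, scipy, OpenCV 4.12 (cv2) and the standard library are available. Lean on these libraries where they do the work, as an engineer would, in place of code of your own. Each camera call takes 0.05 s, during which the arm holds its last target. There are 200 camera calls.

## Working session

There is one attempt and no reset: what is moved stays moved. The work goes in short steps, Python scripts to look and compute and a tool call to move; the robot and the scene stay as the last step left them, time stands still between calls to the robot, and variables do not carry over. Pictures are saved under pics/ and viewed, at most 14 in all, crops included, and the job is handed in when it is done.

Besides the shell and the picture viewer there is one more tool, called after "Emit:" by a JSON object that holds its "method" and its "body". play_rows: Moves the arm, as the interface text tells. Its arguments: {"type":"object","properties":{"xyz":{"type":"array"},"dr":{"type":"array"},"grip":{"type":"array"},"force":{"type":"number"}},"required":["xyz","dr","grip"]}

```bash
ls; mkdir -p pics; cat > h.py <<'E'
import numpy as np, cv2
from plant import env
def cam(n):
    m=env.camera_model(n); return np.array(m["mtx"],float),np.array(m["dist_coeffs"],float),np.array(m["T"],float)
def world(n,uv,d):
    K,D,T=cam(n); p=cv2.undistortPoints(np.array(uv,float).reshape(-1,1,2),K,D).reshape(-1,2)
    d=np.ravel(d); P=np.c_[p*d[:,None],d]; return P@T[:3,:3].T+T[:3,3]
def cloud(n,dep,mask):
    v,u=np.nonzero(mask&(dep>0)); return world(n,np.c_[u,v],dep[v,u])
def proj(n,P):
    K,D,T=cam(n); R=T[:3,:3].T; return cv2.projectPoints(np.array(P,float).reshape(-1,1,3),cv2.Rodrigues(R)[0],-R@T[:3,3],K,D)[0].reshape(-1,2)
E
python3 - <<'E'
from h import *
np.set_printoptions(suppress=True,precision=1)
s=env.sense(); print(s["time"],s["tcp_pos"],s["ee_rot"],s["gripper_width"])
for n in("scene","top"):
    p,d=env.grab_frame(n); cv2.imwrite(f"pics/{n}0.png",p[:,:,::-1]); np.save(f"{n}_d.npy",d);np.save(f"{n}_p.npy",p); K,D,T=cam(n); print(n,K.tolist(),D,T)
    for l in"flask_small flask_medium flask_large bottle_square clamp_small clamp_medium clamp_large clamp_square burner petri_dishes".split():
        for r in env.spot_in(l,n):
            print(l,round(r["score"],2),T[:3,:3]@np.array(r["at"])+T[:3,3])
E
```

```text
pics
0.0 [ 297.5 -605.4  249.5] [-0.   1.   0.2 -0. ] 85.67132767716603
scene [[380.21120942321704, 0.0, 315.8335604353614], [0.0, 380.21120942321704, 203.0156155927867], [0.0, 0.0, 1.0]] [0. 0. 0. 0. 0.] [[ -0.6   0.6  -0.4 950.7]
 [  0.8   0.5  -0.4 355.2]
 [ -0.   -0.6  -0.8 886.2]
 [  0.    0.    0.    1. ]]
flask_small 0.68 [ 727.5 -304.8   48.9]
flask_small 0.55 [ 584.5 -290.7   51.7]
flask_medium 0.89 [ 471.5 -150.4   63.1]
flask_medium 0.83 [ 319.5 -169.4   57.5]
flask_large 0.59 [ 470.9 -271.5   77.7]
bottle_square 0.82 [ 598.  -152.3   76.9]
clamp_small 0.56 [594.2 295.4 105.8]
clamp_medium 0.62 [588.4 166.6 107.3]
clamp_large 0.78 [461.5 167.8 107.1]
clamp_square 0.87 [452.4 297.3 106.8]
burner 0.63 [620.    8.1  19. ]
petri_dishes 0.92 [502.1  -8.8  57.6]
top [[387.0472111183969, 0.0, 325.97639511693575], [0.0, 387.0472111183969, 202.66250955710703], [0.0, 0.0, 1.0]] [-0.  0.  0.  0.  0.] [[  0.   -1.    0.1 425.9]
 [ -1.   -0.   -0.   -3.2]
 [  0.   -0.1  -1.  931.9]
 [  0.    0.    0.    1. ]]
flask_small 0.63 [ 712.2 -305.7   47.8]
flask_small 0.62 [ 571.9 -288.8   48.4]
flask_medium 0.93 [ 451.5 -149.8   74.9]
flask_medium 0.89 [ 310.9 -165.5   67.9]
flask_large 0.55 [ 456.1 -268.1   82.3]
flask_large 0.26 [466.6 167.6 108.2]
bottle_square 0.66 [ 573.6 -152.    85.9]
clamp_small 0.72 [ 574.6 -152.4   86.5]
clamp_large 0.55 [466.6 170.5 109.1]
clamp_large 0.48 [ 569.5 -289.7   51.7]
clamp_square 0.95 [456.6 305.7 101.7]
burner 0.77 [614.6  11.4  14.6]
petri_dishes 0.85 [492.4 -18.   64.8]
```

View pics/top0.png

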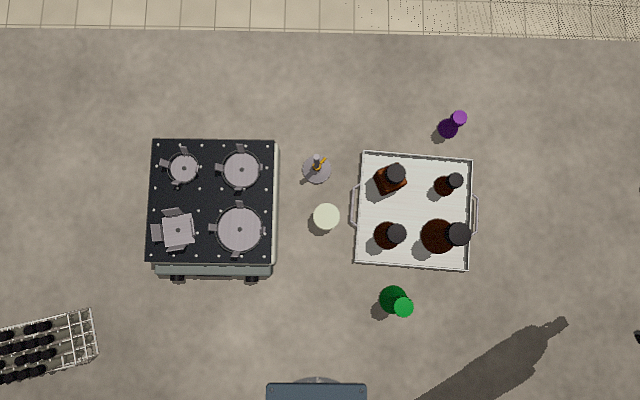

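View pics/scene0.png

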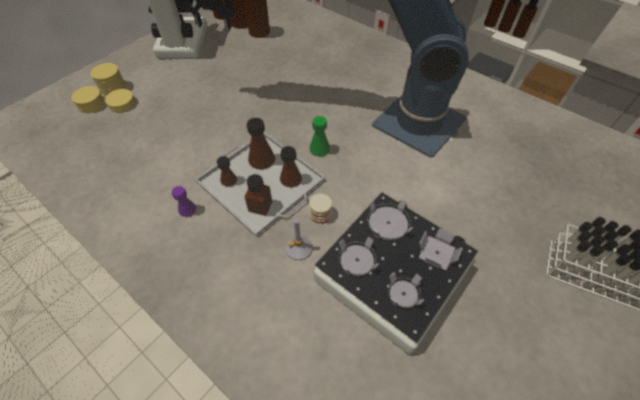

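Top view: the tray is on the right. Bottle cap is at (396,172), small flask (455,180), medium (397,232) and large (459,234). The shaker is on the left, with small clamp (183,168), medium (241,170), large (240,230) and square (177,231). The purple flask at (459,118) and the green one at (403,306) are decoys. The scene view agrees. Next I'll measure heights from depth and rectify both views at those heights.

```bash
cat > m.py <<'E'
from h import *
np.set_printoptions(suppress=True,precision=1)
caps=dict(small=(570,-290,96),medium=(450,-150,126),large=(455,-270,156),bottle=(573,-152,126))
cl=dict(small=(585,297,104),medium=(585,167,104),large=(464,169,104),square=(456,300,104))
C={n:cloud(n,np.load(f"{n}_d.npy"),np.ones((400,640),bool)) for n in("scene","top")}
P={n:np.load(f"{n}_p.npy") for n in C}
def rect(n,c,h=60,s=0.6):
    k=int(2*h/s); g=np.arange(k)*s-h
    X,Y=np.meshgrid(-g,-g) # rows: x decreasing ; cols: y decreasing
    pts=np.stack([c[0]+Y*0-g[:,None],c[1]-g[None,:]+0*Y,np.full((k,k),c[2])],-1)
    uv=proj(n,pts).reshape(k,k,2).astype(np.float32)
    t=cv2.remap(P[n],uv,None,cv2.INTER_LINEAR)[:,:,::-1].copy(); t[k//2,::4]=(0,255,0);t[::4,k//2]=(0,255,0); return t
if __name__=="__main__":
    for lab,dd in(("cap",caps),("clamp",cl)):
        for k,c in list(dd.items()):
            for n in C:
                Q=C[n]; r=np.hypot(Q[:,0]-c[0],Q[:,1]-c[1])
                if lab=="cap":
                    q=Q[r<45]; zt=np.percentile(q[:,2],99.5); t=q[q[:,2]>zt-8]
                    tt=q[(q[:,2]>zt-3.5)]
                    (x,y),R=cv2.minEnclosingCircle(tt[:,:2].astype(np.float32)); print(k,n,"top z",zt,len(tt),"mean",tt.mean(0),"circ",x,y,R)
                else:
                    q=Q[r<18]; print(k,n,"floor z",np.median(q[:,2]),len(q))
    rows=[]
    for n in C:
        rows.append(np.hstack([rect(n,c) for c in cl.values()]))
    for n in C:
        rows.append(np.hstack([rect(n,c) for c in caps.values()]))
    im=np.vstack(rows[:2]); cv2.imwrite("pics/r_cl.png",im); cv2.imwrite("pics/r_cap.png",np.vstack(rows[2:]))
E
python3 m.py
```

```text
small scene top z 100.15642299748328 72 mean [ 578.3 -303.    98.3] circ 577.0773315429688 -302.6609802246094 17.116050720214844
small top top z 98.40707781294537 139 mean [ 578.1 -299.8   96.3] circ 578.4768676757812 -300.55999755859375 16.708152770996094
medium scene top z 129.37552310636596 83 mean [ 459.  -163.9  127.5] circ 458.25341796875 -164.4315185546875 20.59648895263672
medium top top z 128.782950438122 211 mean [ 457.3 -162.2  126.7] circ 457.6307678222656 -162.26963806152344 20.59174346923828
large scene top z 160.44929634100706 118 mean [ 457.1 -286.4  158.5] circ 457.44146728515625 -287.0057067871094 23.734342575073242
large top top z 158.7804260631889 316 mean [ 456.7 -284.3  156.6] circ 456.6885070800781 -283.9016418457031 23.880117416381836
bottle scene top z 128.5492690443015 136 mean [ 587.1 -163.9  126.6] circ 586.3117065429688 -163.7121124267578 20.881221771240234
bottle top top z 128.76541115570853 206 mean [ 585.6 -161.1  126.7] circ 585.8869018554688 -161.669677734375 20.749300003051758
small scene floor z 104.55694853235627 209
small top floor z 104.15765218805848 214
medium scene floor z 104.32718006287422 176
medium top floor z 104.05035685565122 213
large scene floor z 104.54121529787824 147
large top floor z 104.17633033969139 223
square scene floor z 104.33522780983606 176
square top floor z 104.19523683332511 222
```

View pics/r_cl.png

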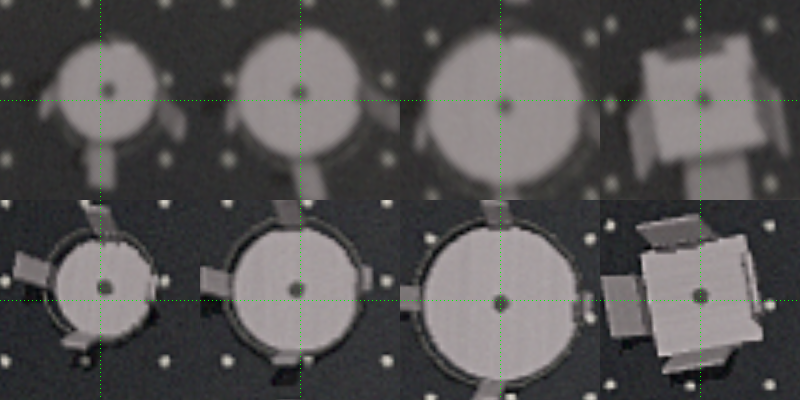

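View pics/r_cap.png

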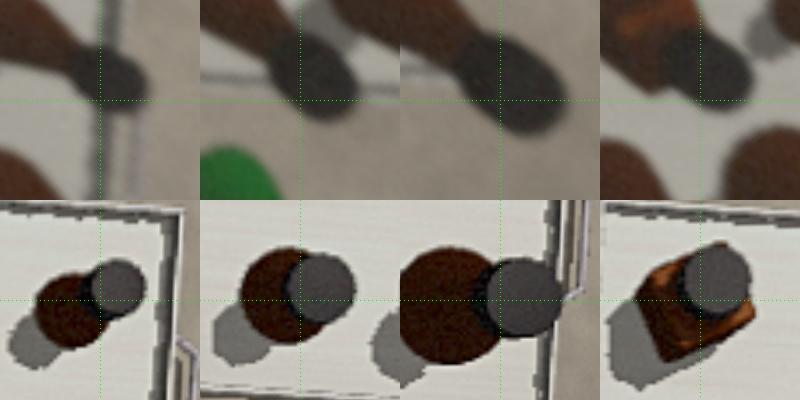

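Clamp tiles: the centre holes are visible, and both views agree within 2 mm: small about (591.6,293.5), medium (590.5,168.2), large (461.6,167.5), square (457.8,299.1). Cap tiles: the caps match the circle fits from depth. I still need the yaw of the bottle and of the square clamp, and the tool pose.

```bash
cat > y.py <<'E'
from m import *
from scipy.spatial.transform import Rotation as R
from scipy.optimize import minimize
s=env.sense(); q=s["ee_rot"]; r=R.from_quat(q,scalar_first=True); print("R",r.as_matrix().tolist(),s["tcp_pos"])
# clamp yaw: grey floor
for n in C:
    K=rect(n,(458,299,104)); t=cv2.cvtColor(K,cv2.COLOR_BGR2GRAY); t[100,::4]=t[99,::4]; t[::4,100]=t[::4,99]
    m=cv2.morphologyEx((t>132).astype(np.uint8),cv2.MORPH_CLOSE,np.ones((9,9))); m=cv2.morphologyEx(m,cv2.MORPH_OPEN,np.ones((15,15)))
    c=max(cv2.findContours(m,0,2)[0],key=cv2.contourArea); print("clamp rect",n,cv2.minAreaRect(c))
# bottle silhouette fit
M={}
for n in C:
    env.grab_frame(n); M[n]=env.cut_out("bottle_square",n)[0]["region"]
a=np.linspace(0,2*np.pi,24)
def pts(x,y,w,z=4):
    c,s_=np.cos(w),np.sin(w); A=[]
    body=[(i*28,j*28,h) for i in(-1,1) for j in(-1,1) for h in(0,76)]
    cap=[(21*np.cos(t),21*np.sin(t),h) for t in a for h in(96,122)]
    neck=[(15.5*np.cos(t),15.5*np.sin(t),h) for t in a for h in(80,100)]
    sh=body[1::2]+[(15.5*np.cos(t),15.5*np.sin(t),88) for t in a]
    return [np.array([(x+c*u-s_*v,y+s_*u+c*v,z+h) for u,v,h in g]) for g in(body,sh,neck,cap)]
def iou(x,y,w,n):
    im=np.zeros((800*2,1280*2),np.uint8)
    for g in pts(x,y,w):
        cv2.fillConvexPoly(im,cv2.convexHull(np.round((proj(n,g)+.5)*4).astype(np.int32)),1)
    b=cv2.resize(M[n].astype(np.uint8),(2560,1600),interpolation=0)
    return (im&b).sum()/(im|b).sum()
for n in C:
    best=max((iou(x,y,np.radians(w),n),w,x,y) for w in range(-45,45,5) for x in(584,587) for y in(-164,-161))
    o=minimize(lambda p:-iou(p[0],p[1],p[2]/20,n),[best[2],best[3],np.radians(best[1])*20],method="Nelder-Mead",options=dict(initial_simplex=np.array([[best[2],best[3],np.radians(best[1])*20]]*4)+np.vstack([np.zeros(3),3*np.eye(3)])))
    print("bottle",n,best,o.x[:2],np.degrees(o.x[2]/20),-o.fun)
E
python3 y.py
```

```text
R [[0.8974543033696404, 0.44110743970324356, -1.3278162713261294e-06], [0.44110743952336745, -0.8974543029091001, 3.141783337403014e-05], [1.2666985614467202e-05, -2.8781779399675788e-05, -0.9999999995055785]] [ 297.7 -605.8  250.3]
clamp rect scene ((100.929443359375, 102.75495910644531), (100.75875854492188, 101.43460845947266), 80.27242279052734)
clamp rect top ((100.47026062011719, 99.39241027832031), (106.29432678222656, 109.68728637695312), 79.3150863647461)
bottle scene (np.float64(0.9010804643983625), 35, 587, -164) [ 585.9 -165.6] 35.45805145972685 0.9157737691577377
bottle top (np.float64(0.9064574972637723), 25, 587, -161) [ 585.9 -161.7] 25.79365057722159 0.9169864226682408
```

Emit:
{"method": "play_rows", "body": {"xyz": [[0.039, -0.015, 0], [0.077, -0.03, 0], [0.115, -0.045, 0], [0.154, -0.06, 0], [0.193, -0.075, 0], [0.231, -0.09, 0], [0.27, -0.105, 0], [0.308, -0.12, 0], [0.347, -0.135, 0.02], [0.385, -0.149, 0.04], [0.385, -0.149, 0.05], [0.385, -0.149, 0.05]], "dr": [[0, 0, 0.05], [0, 0, 0.1], [0, 0, 0.15], [0, 0, 0.2], [0, 0, 0.25], [0, 0, 0.3], [0, 0, 0.35], [0, 0, 0.4], [0, 0, 0.457], [0, 0, 0.457], [0, 0, 0.457], [0, 0, 0.457]], "grip": [1, 1, 1, 1, 1, 1, 1, 1, 1, 1, 1, 1], "force": 50}}

```text
time: 2.3
tcp_pos: [579.2, -297.1, 197.0]
ee_rot: [-0.002, 1.0, 0.003, -0.002]
ft_force: [-0.4, -0.3, -0.6]
gripper_width: 85.3
grip_force: 0.0
```

Emit:
{"method": "play_rows", "body": {"xyz": [[0, -0.001, 0.03], [0, -0.001, 0.06], [0, -0.001, 0.085], [0, -0.001, 0.1], [0, -0.001, 0.11], [0, -0.001, 0.115], [0, -0.001, 0.115], [0, -0.001, 0.115], [0, -0.001, 0.115], [0, -0.001, 0.115], [0, -0.001, 0.115], [0, -0.001, 0.115]], "dr": [[0, 0, 0], [0, 0, 0], [0, 0, 0], [0, 0, 0], [0, 0, 0], [0, 0, 0], [0, 0, 0], [0, 0, 0], [0, 0, 0], [0, 0, 0], [0, 0, 0], [0, 0, 0]], "grip": [1, 1, 1, 1, 1, 1, 1, 0.7, 0.5, 0.3, 0.2, 0.2]}}

```text
time: 3.3
tcp_pos: [578.0, -301.5, 86.3]
ee_rot: [0.0, 1.0, -0.0, 0.001]
ft_force: [-0.1, -0.1, 4.8]
gripper_width: 32.8
grip_force: 49.1
```

Emit:
{"method": "play_rows", "body": {"xyz": [[0, 0, 0], [0, 0, 0], [0, 0, 0], [0, 0, 0]], "dr": [[0, 0, 0], [0, 0, 0], [0, 0, 0], [0, 0, 0]], "grip": [0, 0, 0, 0]}}

```text
time: 3.63
tcp_pos: [578.0, -301.5, 86.3]
ee_rot: [0.0, 1.0, -0.0, 0.001]
ft_force: [-0.1, -0.6, 7.3]
gripper_width: 32.7
grip_force: 49.3
```

Emit:
{"method": "play_rows", "body": {"xyz": [[0, 0, -0.01], [0, 0, -0.03], [0, 0, -0.06], [0, 0, -0.09], [0, 0, -0.12], [0, -0.01, -0.15], [0, -0.03, -0.17], [0.003, -0.055, -0.175], [0.005, -0.085, -0.175], [0.006, -0.115, -0.175], [0.007, -0.145, -0.175], [0.008, -0.175, -0.175]], "dr": [[0, 0, 0], [0, 0, 0], [0, 0, 0], [0, 0, 0], [0, 0, 0], [0, 0, 0], [0, 0, 0], [0, 0, 0], [0, 0, 0], [0, 0, 0], [0, 0, 0], [0, 0, 0]], "grip": [0, 0, 0, 0, 0, 0, 0, 0, 0, 0, 0, 0]}}

```text
time: 4.63
tcp_pos: [585.2, -124.8, 261.0]
ee_rot: [-0.0, 1.0, -0.0, 0.0]
ft_force: [0.5, 0.2, -1.0]
gripper_width: 32.6
grip_force: 49.8
```

Emit:
{"method": "play_rows", "body": {"xyz": [[0, -0.03, 0], [0, -0.065, 0], [0, -0.1, 0], [0, -0.135, 0], [0.001, -0.17, 0], [0.002, -0.205, 0], [0.003, -0.24, 0], [0.003, -0.275, 0], [0.004, -0.31, 0], [0.005, -0.345, 0], [0.006, -0.375, 0], [0.006, -0.4, 0]], "dr": [[0, 0, 0], [0, 0, 0], [0, 0, 0], [0, 0, 0], [0, 0, 0], [0, 0, 0], [0, 0, 0], [0, 0, 0], [0, 0, 0], [0, 0, 0], [0, 0, 0], [0, 0, 0]], "grip": [0, 0, 0, 0, 0, 0, 0, 0, 0, 0, 0, 0]}}

```text
time: 5.63
tcp_pos: [590.9, 276.8, 260.8]
ee_rot: [-0.0, 1.0, 0.001, -0.0]
ft_force: [0.1, 0.6, 0.5]
gripper_width: 32.6
grip_force: 49.8
```

Emit:
{"method": "play_rows", "body": {"xyz": [[0, -0.012, 0], [0, -0.02, 0], [0, -0.02, 0], [0, -0.02, 0]], "dr": [[0, 0, 0], [0, 0, 0], [0, 0, 0], [0, 0, 0]], "grip": [0, 0, 0, 0]}}

```text
time: 5.97
tcp_pos: [592.0, 292.1, 260.4]
ee_rot: [0.001, 1.0, -0.001, 0.0]
ft_force: [0.3, -0.6, -0.3]
gripper_width: 32.5
grip_force: 49.8
```

```bash
cat > look.py <<'E'
import sys
from h import *
np.set_printoptions(suppress=True,precision=1)
# usage: look.py name ztop(opt)
s=env.sense(); t=s["tcp_pos"]; print(s["time"],t,s["ee_rot"],s["ft_force"],s["gripper_width"],s["grip_force"])
ims=[]
for n in("scene","top"):
    p,d=env.grab_frame(n); np.save(f"{n}_d.npy",d);np.save(f"{n}_p.npy",p)
    u,v=proj(n,[[t[0],t[1],t[2]-60]])[0]; u=int(np.clip(u,80,560));v=int(np.clip(v,80,320))
    ims.append(cv2.resize(p[v-80:v+80,u-80:u+80,::-1],(400,400),interpolation=cv2.INTER_CUBIC))
cv2.imwrite(f"pics/{sys.argv[1]}.png",np.hstack(ims))
E
python3 look.py s1
```

```text
5.9667 [592.  292.1 260.4] [ 0.  1. -0.  0.] [ 0.3 -0.6 -0.3] 32.472601700094465 49.814579486846924
```

View pics/s1.png

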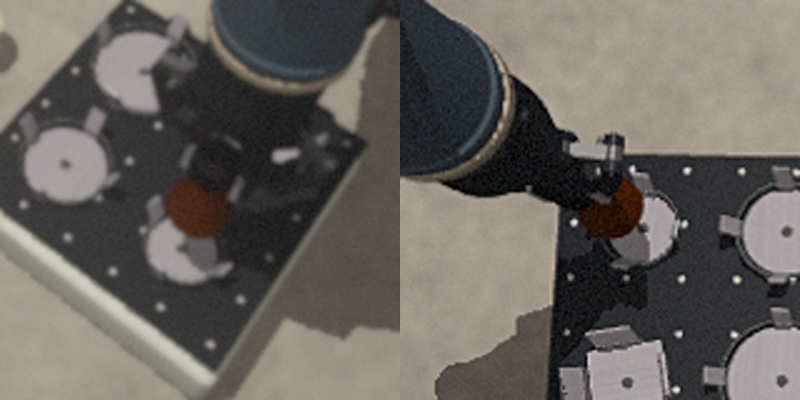

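The view shows the small flask held upright, about 70 mm above the small clamp. Next I'll check its offset from the clamp hole in the same pictures.

```bash
cat > off.py <<'E'
import sys
from h import *
from scipy.optimize import minimize
np.set_printoptions(suppress=True,precision=1)
# off.py rbase hneck rneck zbase : fit the brown cone silhouette's position in each view
rb,hn,rn,zb=map(float,sys.argv[1:5]); t=env.sense()["tcp_pos"]; a=np.linspace(0,6.283,40)
for n in("scene","top"):
    p=np.load(f"{n}_p.npy").astype(int); d=np.load(f"{n}_d.npy")
    m=((p[:,:,0]>p[:,:,2]+22)&(p[:,:,0]>1.5*p[:,:,1])).astype(np.uint8)
    u,v=proj(n,[[t[0],t[1],zb]])[0].astype(int); k=np.zeros_like(m); cv2.circle(k,(int(u),int(v)),38,1,-1); m&=k
    L,lab,st,_=cv2.connectedComponentsWithStats(m); m=(lab==1+np.argmax(st[1:,4])).astype(np.uint8)
    b=cv2.resize(m,(2560,1600),interpolation=0)
    def f(q):
        P=[(q[0]+r*np.cos(w),q[1]+r*np.sin(w),zb) for r in(rb,) for w in a]
        im=np.zeros((1600,2560),np.uint8); cv2.fillConvexPoly(im,cv2.convexHull(np.round((proj(n,P)+.5)*4).astype(np.int32)),1)
        # only the base disc: brown outside it costs little, disc without brown costs
        return ((im==1)&(b==0)).sum()+0.5*((b==1)&(im==0)).sum()
    o=minimize(f,t[:2],method="Nelder-Mead",options=dict(initial_simplex=[t[:2],t[:2]+[5,0],t[:2]+[0,5]]))
    print(n,"base at",o.x,"minus tcp",o.x-t[:2],"px",m.sum(),"cost",o.fun/16)
E
python3 off.py 25.5 60 12 178
```

```text
scene base at [586.7 288.7] minus tcp [-5.5 -2.7] px 394 cost 85.09375
top base at [593.6 294.1] minus tcp [1.3 2.7] px 350 cost 171.34375
```

Emit:
{"method": "play_rows", "body": {"xyz": [[0, -0.001, 0.015], [0, -0.001, 0.03], [0, -0.001, 0.042], [0, -0.001, 0.05], [0, -0.001, 0.056], [0, -0.001, 0.061], [0, -0.001, 0.065], [0, -0.001, 0.068], [0, -0.001, 0.071], [0, -0.001, 0.073], [0, -0.001, 0.073], [0, -0.001, 0.073]], "dr": [[0, 0, 0], [0, 0, 0], [0, 0, 0], [0, 0, 0], [0, 0, 0], [0, 0, 0], [0, 0, 0], [0, 0, 0], [0, 0, 0], [0, 0, 0], [0, 0, 0], [0, 0, 0]], "grip": [0, 0, 0, 0, 0, 0, 0, 0, 0, 0, 0, 0]}}

```text
time: 7.07
tcp_pos: [591.7, 294.8, 187.4]
ee_rot: [-0.0, 1.0, -0.0, 0.0]
ft_force: [-0.4, -0.3, -0.6]
gripper_width: 32.6
grip_force: 49.8
```

Emit:
{"method": "play_rows", "body": {"xyz": [[0, 0, 0.001], [0, 0, 0.001], [0, 0, 0.001]], "dr": [[0, 0, 0], [0, 0, 0], [0, 0, 0]], "grip": [0, 0, 0]}}

```text
time: 7.32
tcp_pos: [591.7, 294.8, 186.4]
ee_rot: [-0.0, 1.0, -0.0, 0.0]
ft_force: [0.4, -0.8, -1.0]
gripper_width: 32.8
grip_force: 49.8
```

Emit:
{"method": "play_rows", "body": {"xyz": [[0, 0.001, 0.001], [0, 0.001, 0.002], [0, 0.001, 0.002], [0, 0.001, 0.002]], "dr": [[0, 0, 0], [0, 0, 0], [0, 0, 0], [0, 0, 0]], "grip": [0, 0, 0, 0]}}

```text
time: 7.65
tcp_pos: [592.0, 294.6, 186.3]
ee_rot: [-0.001, 1.0, 0.0, 0.001]
ft_force: [-4.1, -0.2, 12.4]
gripper_width: 32.5
grip_force: 51.2
```

Emit:
{"method": "play_rows", "body": {"xyz": [[0, 0, 0.001], [0, 0, 0.001], [0, 0, 0.001]], "dr": [[0, 0, 0], [0, 0, 0], [0, 0, 0]], "grip": [0, 0, 0]}}

```text
time: 7.9
tcp_pos: [592.2, 294.6, 186.2]
ee_rot: [-0.001, 1.0, 0.0, 0.001]
ft_force: [-5.2, -1.3, 19.9]
gripper_width: 32.9
grip_force: 51.9
```

Emit:
{"method": "play_rows", "body": {"xyz": [[0, 0, -0.001], [0, 0, -0.002], [0, 0, -0.002], [0, 0, -0.002], [0, 0, -0.002], [0, 0, -0.002], [0, 0, -0.002], [0, 0, -0.02], [0, 0, -0.05], [0, 0, -0.08], [0, 0, -0.1], [0, 0, -0.1]], "dr": [[0, 0, 0], [0, 0, 0], [0, 0, 0], [0, 0, 0], [0, 0, 0], [0, 0, 0], [0, 0, 0], [0, 0, 0], [0, 0, 0], [0, 0, 0], [0, 0, 0], [0, 0, 0]], "grip": [0, 0.4, 0.5, 0.6, 0.8, 1, 1, 1, 1, 1, 1, 1]}}

```text
time: 8.9
tcp_pos: [593.4, 294.4, 288.3]
ee_rot: [-0.002, 1.0, -0.0, 0.003]
ft_force: [0.7, 0.5, -0.1]
gripper_width: 85.6
grip_force: 0.0
```

Emit:
{"method": "play_rows", "body": {"xyz": [[-0.01, 0.035, 0], [-0.02, 0.07, 0], [-0.031, 0.105, 0], [-0.041, 0.14, 0], [-0.052, 0.178, 0], [-0.063, 0.216, 0.01], [-0.074, 0.254, 0.02], [-0.086, 0.292, 0.03], [-0.097, 0.33, 0.04], [-0.108, 0.368, 0.05], [-0.119, 0.406, 0.06], [-0.13, 0.444, 0.07]], "dr": [[0, 0, 0], [0, 0, 0], [0, 0, 0], [0, 0, 0], [0, 0, 0], [0, 0, 0], [0, 0, 0], [0, 0, 0], [0, 0, 0], [0, 0, 0], [0, 0, 0], [0, 0, 0]], "grip": [1, 1, 1, 1, 1, 1, 1, 1, 1, 1, 1, 1]}}

```text
time: 9.9
tcp_pos: [460.5, -151.8, 212.6]
ee_rot: [0.0, 1.0, 0.0, -0.0]
ft_force: [1.1, -0.0, -0.3]
gripper_width: 85.4
grip_force: 0.0
```

Emit:
{"method": "play_rows", "body": {"xyz": [[-0.004, 0.014, 0.01], [-0.004, 0.014, 0.02], [-0.004, 0.014, 0.02], [-0.004, 0.014, 0.02], [-0.004, 0.014, 0.02]], "dr": [[0, 0, 0], [0, 0, 0], [0, 0, 0], [0, 0, 0], [0, 0, 0]], "grip": [1, 1, 1, 1, 1]}}

```text
time: 10.32
tcp_pos: [457.9, -163.6, 193.5]
ee_rot: [-0.0, 1.0, 0.0, 0.0]
ft_force: [0.9, 0.6, -0.4]
gripper_width: 85.4
grip_force: 0.0
```

```bash
python3 look.py s2; python3 - <<'E'
from h import *
p=np.load("scene_p.npy");q=np.load("top_p.npy")
a=cv2.resize(p[190:350,300:490,::-1],(400,336),interpolation=2);b=cv2.resize(q[120:280,130:320,::-1],(400,336),interpolation=2)
cv2.imwrite("pics/s2c.png",np.hstack([a,b]))
E
```

```text
10.3167 [ 457.9 -163.6  193.5] [-0.  1.  0.  0.] [ 0.9  0.6 -0.4] 85.36606342433109 0.0
```

View pics/s2c.png

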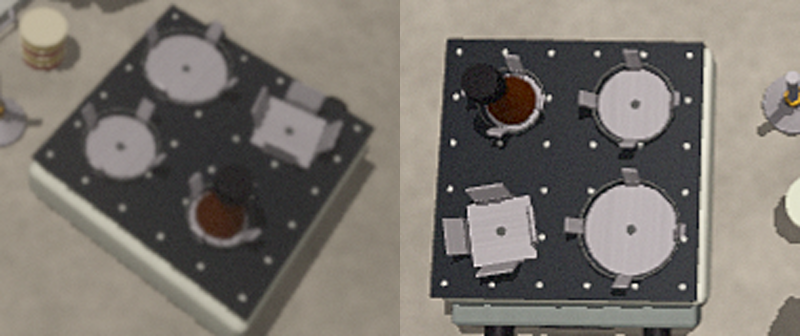

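The small flask stands upright in the small clamp in both views (left crop at 220,210; right crop at 515,100). Medium next.

Emit:
{"method": "play_rows", "body": {"xyz": [[0, 0, 0.02], [0, 0, 0.045], [0, 0, 0.065], [0, 0, 0.075], [0, 0, 0.08], [0, 0, 0.08], [0, 0, 0.08], [0, 0, 0.08], [0, 0, 0.08], [0, 0, 0.08], [0, 0, 0.08], [0, 0, 0.08]], "dr": [[0, 0, 0], [0, 0, 0], [0, 0, 0], [0, 0, 0], [0, 0, 0], [0, 0, 0], [0, 0, 0], [0, 0, 0], [0, 0, 0], [0, 0, 0], [0, 0, 0], [0, 0, 0]], "grip": [1, 1, 1, 1, 1, 1, 0.7, 0.5, 0.4, 0.3, 0.2, 0], "force": 60}}

```text
time: 11.42
tcp_pos: [458.2, -164.2, 114.3]
ee_rot: [0.0, 1.0, -0.0, 0.001]
ft_force: [-0.4, 1.4, 8.0]
gripper_width: 40.7
grip_force: 59.6
```

Emit:
{"method": "play_rows", "body": {"xyz": [[0, 0, 0], [0, 0, 0], [0, 0, 0]], "dr": [[0, 0, 0], [0, 0, 0], [0, 0, 0]], "grip": [0, 0, 0]}}

```text
time: 11.67
tcp_pos: [458.2, -164.2, 114.3]
ee_rot: [0.0, 1.0, -0.0, 0.001]
ft_force: [-1.1, 0.7, 7.0]
gripper_width: 40.4
grip_force: 59.6
```

Emit:
{"method": "play_rows", "body": {"xyz": [[0, 0, -0.01], [0, 0, -0.03], [0, 0, -0.06], [0, 0, -0.09], [0, 0, -0.12], [0, -0.005, -0.15], [0.008, -0.02, -0.17], [0.018, -0.045, -0.172], [0.03, -0.075, -0.172], [0.042, -0.105, -0.172], [0.054, -0.135, -0.172], [0.066, -0.165, -0.172]], "dr": [[0, 0, 0], [0, 0, 0], [0, 0, 0], [0, 0, 0], [0, 0, 0], [0, 0, 0], [0, 0, 0], [0, 0, 0], [0, 0, 0], [0, 0, 0], [0, 0, 0], [0, 0, 0]], "grip": [0, 0, 0, 0, 0, 0, 0, 0, 0, 0, 0, 0]}}

```text
time: 12.67
tcp_pos: [523.7, 2.2, 285.7]
ee_rot: [-0.0, 1.0, -0.0, 0.0]
ft_force: [1.1, 0.2, -0.5]
gripper_width: 40.5
grip_force: 60.9
```

Emit:
{"method": "play_rows", "body": {"xyz": [[0.012, -0.03, 0], [0.024, -0.06, 0], [0.036, -0.09, 0], [0.047, -0.115, 0], [0.056, -0.137, 0], [0.062, -0.152, 0], [0.065, -0.162, 0], [0.066, -0.167, 0], [0.066, -0.167, 0.01], [0.066, -0.167, 0.025], [0.066, -0.167, 0.03], [0.066, -0.167, 0.03]], "dr": [[0, 0, 0], [0, 0, 0], [0, 0, 0], [0, 0, 0], [0, 0, 0], [0, 0, 0], [0, 0, 0], [0, 0, 0], [0, 0, 0], [0, 0, 0], [0, 0, 0], [0, 0, 0]], "grip": [0, 0, 0, 0, 0, 0, 0, 0, 0, 0, 0, 0]}}

```text
time: 13.67
tcp_pos: [588.6, 165.9, 253.7]
ee_rot: [0.001, 1.0, -0.001, -0.001]
ft_force: [0.1, -0.2, -1.8]
gripper_width: 40.4
grip_force: 60.9
```

Emit:
{"method": "play_rows", "body": {"xyz": [[0, 0, 0], [0, 0, 0]], "dr": [[0, 0, 0], [0, 0, 0]], "grip": [0, 0]}}

```text
time: 13.83
tcp_pos: [589.9, 167.1, 255.9]
ee_rot: [-0.0, 1.0, -0.001, 0.0]
ft_force: [0.3, -0.0, -1.1]
gripper_width: 40.5
grip_force: 60.9
```

```bash
python3 look.py s3; python3 off.py 33.5 60 12 146
```

```text
13.8333 [589.9 167.1 255.9] [-0.  1. -0.  0.] [ 0.3 -0.  -1.1] 40.54477775212898 60.88474631309509
scene base at [582.7 162.2] minus tcp [-7.2 -5.3] px 510 cost 154.40625
top base at [587.8 169.1] minus tcp [-2.2  1.7] px 496 cost 328.0
```

View pics/s3.png

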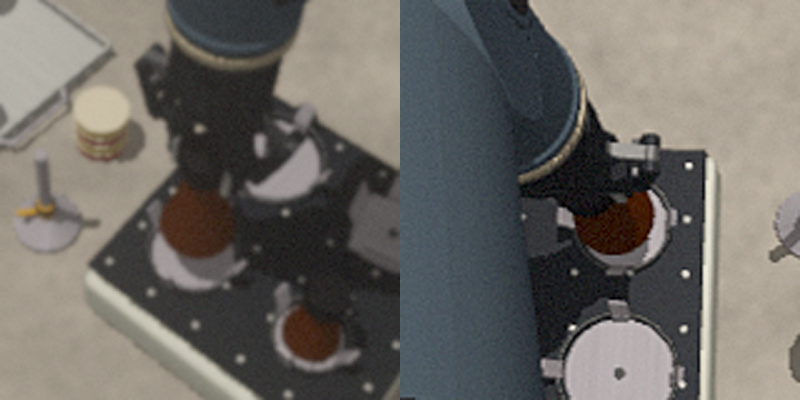

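The medium flask hangs upright above its clamp in both views, with the small flask seated next to it. Lowering.

Emit:
{"method": "play_rows", "body": {"xyz": [[0.001, -0.001, 0.008], [0.001, -0.001, 0.016], [0.001, -0.001, 0.023], [0.001, -0.001, 0.028], [0.001, -0.001, 0.032], [0.001, -0.001, 0.035], [0.001, -0.001, 0.038], [0.001, -0.001, 0.04], [0.001, -0.001, 0.041], [0.001, -0.001, 0.041], [0.001, -0.001, 0.041]], "dr": [[0, 0, 0], [0, 0, 0], [0, 0, 0], [0, 0, 0], [0, 0, 0], [0, 0, 0], [0, 0, 0], [0, 0, 0], [0, 0, 0], [0, 0, 0], [0, 0, 0]], "grip": [0, 0, 0, 0, 0, 0, 0, 0, 0, 0, 0]}}

```text
time: 14.85
tcp_pos: [590.7, 168.7, 214.5]
ee_rot: [-0.0, 1.0, -0.0, 0.0]
ft_force: [0.5, -0.2, -1.5]
gripper_width: 40.7
grip_force: 60.9
```

Emit:
{"method": "play_rows", "body": {"xyz": [[0, 0, 0.001], [0, 0, 0.001], [0, 0, 0.001]], "dr": [[0, 0, 0], [0, 0, 0], [0, 0, 0]], "grip": [0, 0, 0]}}

```text
time: 15.1
tcp_pos: [591.0, 168.8, 214.4]
ee_rot: [-0.0, 1.0, -0.0, 0.001]
ft_force: [-1.8, -0.3, 7.1]
gripper_width: 40.7
grip_force: 61.7
```

Emit:
{"method": "play_rows", "body": {"xyz": [[0, 0, 0], [0, 0, -0.001], [0, 0, -0.001], [0, 0, -0.001], [0, 0, -0.001], [0, 0, -0.001], [0, 0, -0.02], [0, 0, -0.05], [0, 0, -0.08], [-0.01, 0.02, -0.09], [-0.018, 0.055, -0.09], [-0.028, 0.09, -0.09]], "dr": [[0, 0, 0], [0, 0, 0], [0, 0, 0], [0, 0, 0], [0, 0, 0], [0, 0, 0], [0, 0, 0], [0, 0, 0], [0, 0, 0], [0, 0, 0], [0, 0, 0], [0, 0, 0]], "grip": [0.45, 0.5, 0.6, 0.8, 1, 1, 1, 1, 1, 1, 1, 1]}}

```text
time: 16.1
tcp_pos: [562.7, 78.9, 304.0]
ee_rot: [-0.0, 1.0, 0.001, 0.001]
ft_force: [0.4, -1.8, -0.8]
gripper_width: 85.3
grip_force: 0.0
```

Emit:
{"method": "play_rows", "body": {"xyz": [[-0.011, 0.037, 0], [-0.022, 0.074, 0], [-0.033, 0.111, 0], [-0.044, 0.148, 0], [-0.055, 0.185, 0], [-0.066, 0.222, 0], [-0.077, 0.259, 0], [-0.088, 0.296, 0.01], [-0.098, 0.333, 0.03], [-0.106, 0.364, 0.05], [-0.106, 0.364, 0.06], [-0.106, 0.364, 0.06]], "dr": [[0, 0, 0], [0, 0, 0], [0, 0, 0], [0, 0, 0], [0, 0, 0], [0, 0, 0], [0, 0, 0], [0, 0, 0], [0, 0, 0], [0, 0, 0], [0, 0, 0], [0, 0, 0]], "grip": [1, 1, 1, 1, 1, 1, 1, 1, 1, 1, 1, 1]}}

```text
time: 17.1
tcp_pos: [454.5, -286.5, 241.0]
ee_rot: [-0.001, 1.0, -0.002, -0.002]
ft_force: [-0.0, 0.9, -0.3]
gripper_width: 85.1
grip_force: 0.0
```

Emit:
{"method": "play_rows", "body": {"xyz": [[0, 0, 0], [0, 0, 0], [0, 0, 0]], "dr": [[0, 0, 0], [0, 0, 0], [0, 0, 0]], "grip": [1, 1, 1]}}

```text
time: 17.35
tcp_pos: [457.7, -284.1, 244.3]
ee_rot: [0.0, 1.0, 0.001, 0.001]
ft_force: [0.3, -0.2, 1.0]
gripper_width: 85.4
grip_force: 0.0
```

Emit:
{"method": "play_rows", "body": {"xyz": [[0, 0.001, 0.02], [0, 0.001, 0.05], [0, 0.001, 0.075], [0, 0.001, 0.092], [0, 0.001, 0.1], [0, 0.001, 0.102], [0, 0.001, 0.102], [0, 0.001, 0.102], [0, 0.001, 0.102], [0, 0.001, 0.102], [0, 0.001, 0.102], [0, 0.001, 0.102]], "dr": [[0, 0, 0], [0, 0, 0], [0, 0, 0], [0, 0, 0], [0, 0, 0], [0, 0, 0], [0, 0, 0], [0, 0, 0], [0, 0, 0], [0, 0, 0], [0, 0, 0], [0, 0, 0]], "grip": [1, 1, 1, 1, 1, 1, 1, 0.7, 0.5, 0.4, 0.3, 0], "force": 70}}

```text
time: 18.35
tcp_pos: [457.2, -286.3, 142.6]
ee_rot: [0.0, 1.0, -0.0, 0.001]
ft_force: [-0.7, 2.6, 7.8]
gripper_width: 46.3
grip_force: 70.6
```

Emit:
{"method": "play_rows", "body": {"xyz": [[0, 0, 0], [0, 0, 0], [0, 0, 0]], "dr": [[0, 0, 0], [0, 0, 0], [0, 0, 0]], "grip": [0, 0, 0]}}

```text
time: 18.6
tcp_pos: [457.2, -286.3, 142.6]
ee_rot: [0.0, 1.0, -0.0, 0.001]
ft_force: [-1.3, 2.4, 7.9]
gripper_width: 46.3
grip_force: 70.6
```

Emit:
{"method": "play_rows", "body": {"xyz": [[0, 0, -0.008], [0, 0, -0.025], [0, 0, -0.05], [0, 0, -0.08], [0, 0, -0.11], [0, -0.005, -0.14], [0, -0.02, -0.16], [0, -0.045, -0.17], [0.001, -0.075, -0.17], [0.001, -0.105, -0.17], [0.002, -0.135, -0.17], [0.002, -0.165, -0.17]], "dr": [[0, 0, 0], [0, 0, 0], [0, 0, 0], [0, 0, 0], [0, 0, 0], [0, 0, 0], [0, 0, 0], [0, 0, 0], [0, 0, 0], [0, 0, 0], [0, 0, 0], [0, 0, 0]], "grip": [0, 0, 0, 0, 0, 0, 0, 0, 0, 0, 0, 0]}}

```text
time: 19.6
tcp_pos: [458.1, -120.0, 312.0]
ee_rot: [0.0, 1.0, -0.0, 0.0]
ft_force: [1.0, 0.5, -2.4]
gripper_width: 46.4
grip_force: 72.3
```

Emit:
{"method": "play_rows", "body": {"xyz": [[0, -0.03, 0], [0, -0.06, 0], [0, -0.09, 0], [0, -0.12, 0], [0, -0.15, 0], [0.001, -0.18, 0], [0.001, -0.21, 0], [0.002, -0.235, 0], [0.002, -0.256, 0], [0.002, -0.272, 0], [0.002, -0.283, 0], [0.002, -0.289, 0]], "dr": [[0, 0, 0], [0, 0, 0], [0, 0, 0], [0, 0, 0], [0, 0, 0], [0, 0, 0], [0, 0, 0], [0, 0, 0], [0, 0, 0], [0, 0, 0], [0, 0, 0], [0, 0, 0]], "grip": [0, 0, 0, 0, 0, 0, 0, 0, 0, 0, 0, 0]}}

```text
time: 20.6
tcp_pos: [460.3, 169.0, 311.6]
ee_rot: [-0.0, 1.0, 0.001, 0.0]
ft_force: [0.4, 0.2, -2.4]
gripper_width: 46.0
grip_force: 72.3
```

Emit:
{"method": "play_rows", "body": {"xyz": [[0, 0, 0.01], [0, 0, 0.02], [0, 0, 0.03], [0, 0, 0.03], [0, 0, 0.03], [0, 0, 0.03]], "dr": [[0, 0, 0], [0, 0, 0], [0, 0, 0], [0, 0, 0], [0, 0, 0], [0, 0, 0]], "grip": [0, 0, 0, 0, 0, 0]}}

```text
time: 21.1
tcp_pos: [460.9, 167.3, 281.9]
ee_rot: [-0.0, 1.0, -0.001, 0.0]
ft_force: [0.2, 0.7, -2.7]
gripper_width: 46.7
grip_force: 72.3
```

```bash
python3 look.py s4; python3 off.py 42.5 60 12 143
```

```text
21.1 [460.9 167.3 281.9] [-0.  1. -0.  0.] [ 0.2  0.7 -2.7] 46.73489594874279 72.30286717414856
scene base at [450.7 162.1] minus tcp [-10.3  -5.5] px 891 cost 170.75
top base at [458.4 169.3] minus tcp [-2.6  1.8] px 506 cost 880.21875
```

View pics/s4.png

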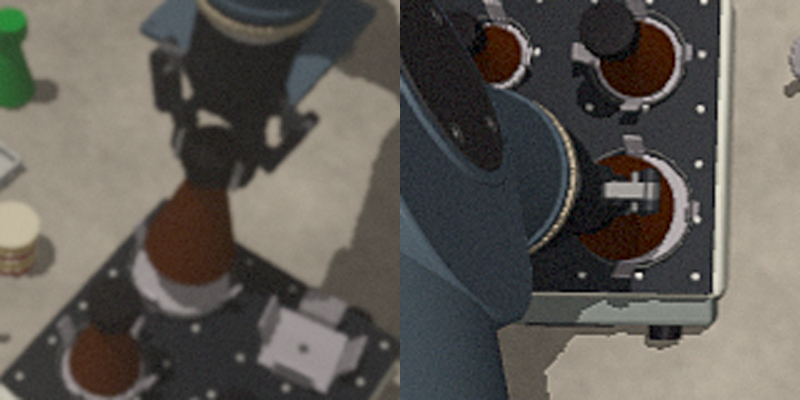

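The large flask hangs upright over its clamp, and the medium one is seated. Lowering.

Emit:
{"method": "play_rows", "body": {"xyz": [[0.001, 0, 0.007], [0.001, 0, 0.015], [0.001, 0, 0.022], [0.001, 0, 0.027], [0.001, 0, 0.031], [0.001, 0, 0.034], [0.001, 0, 0.036], [0.001, 0, 0.038], [0.001, 0, 0.039], [0.001, 0, 0.039], [0.001, 0, 0.039]], "dr": [[0, 0, 0], [0, 0, 0], [0, 0, 0], [0, 0, 0], [0, 0, 0], [0, 0, 0], [0, 0, 0], [0, 0, 0], [0, 0, 0], [0, 0, 0], [0, 0, 0]], "grip": [0, 0, 0, 0, 0, 0, 0, 0, 0, 0, 0]}}

```text
time: 22.12
tcp_pos: [461.8, 167.8, 242.6]
ee_rot: [-0.0, 1.0, -0.0, 0.0]
ft_force: [-0.9, -0.3, 1.3]
gripper_width: 46.4
grip_force: 72.5
```

Emit:
{"method": "play_rows", "body": {"xyz": [[0, 0, 0.001], [0, 0, 0.001], [0, 0, 0.001]], "dr": [[0, 0, 0], [0, 0, 0], [0, 0, 0]], "grip": [0, 0, 0]}}

```text
time: 22.37
tcp_pos: [462.1, 168.0, 242.5]
ee_rot: [-0.0, 1.0, -0.0, 0.001]
ft_force: [-2.4, -1.0, 11.9]
gripper_width: 46.5
grip_force: 73.6
```

Emit:
{"method": "play_rows", "body": {"xyz": [[0, 0, 0], [0, 0, -0.001], [0, 0, -0.001], [0, 0, -0.001], [0, 0, -0.001], [0, 0, -0.001], [0, 0, -0.02], [0, 0, -0.05], [0, 0, -0.08], [0.006, 0.015, -0.09], [0.017, 0.045, -0.09], [0.03, 0.08, -0.09]], "dr": [[0, 0, 0], [0, 0, 0], [0, 0, 0], [0, 0, 0], [0, 0, 0], [0, 0, 0], [0, 0, 0], [0, 0, 0], [0, 0, 0], [0, 0, 0], [0, 0, 0], [0, 0, 0]], "grip": [0.5, 0.6, 0.7, 0.8, 1, 1, 1, 1, 1, 1, 1, 1]}}

```text
time: 23.37
tcp_pos: [491.9, 88.9, 332.3]
ee_rot: [-0.001, 1.0, 0.002, 0.001]
ft_force: [0.8, -0.6, -0.9]
gripper_width: 85.4
grip_force: 0.0
```

Emit:
{"method": "play_rows", "body": {"xyz": [[0.013, 0.035, 0], [0.026, 0.07, 0], [0.039, 0.105, 0.02], [0.052, 0.14, 0.04], [0.065, 0.175, 0.06], [0.078, 0.21, 0.08], [0.088, 0.235, 0.1], [0.094, 0.251, 0.12], [0.094, 0.251, 0.13], [0.094, 0.251, 0.13], [0.094, 0.251, 0.13], [0.094, 0.251, 0.13]], "dr": [[0, 0, 0], [0, 0, 0], [0, 0, 0], [0, 0, 0], [0, 0, 0], [0, 0, 0], [0, 0, 0], [0, 0, 0], [0, 0, 0], [0, 0, 0], [0, 0, 0], [0, 0, 0]], "grip": [1, 1, 1, 1, 1, 1, 1, 1, 1, 1, 1, 1]}}

```text
time: 24.37
tcp_pos: [586.0, -161.9, 202.3]
ee_rot: [-0.0, 1.0, 0.001, 0.001]
ft_force: [0.3, -0.2, -0.4]
gripper_width: 85.7
grip_force: 0.0
```

Grasp the bottle cap at z≈114.

Emit:
{"method": "play_rows", "body": {"xyz": [[0, 0.001, 0.02], [0, 0.001, 0.045], [0, 0.001, 0.068], [0, 0.001, 0.08], [0, 0.001, 0.087], [0, 0.001, 0.088], [0, 0.001, 0.088], [0, 0.001, 0.088], [0, 0.001, 0.088], [0, 0.001, 0.088], [0, 0.001, 0.088], [0, 0.001, 0.088]], "dr": [[0, 0, 0], [0, 0, 0], [0, 0, 0], [0, 0, 0], [0, 0, 0], [0, 0, 0], [0, 0, 0], [0, 0, 0], [0, 0, 0], [0, 0, 0], [0, 0, 0], [0, 0, 0]], "grip": [1, 1, 1, 1, 1, 1, 1, 0.7, 0.5, 0.4, 0.3, 0], "force": 70}}

```text
time: 25.37
tcp_pos: [586.1, -164.2, 114.3]
ee_rot: [0.0, 1.0, -0.0, 0.001]
ft_force: [-1.1, 0.6, 6.3]
gripper_width: 40.8
grip_force: 69.8
```

Emit:
{"method": "play_rows", "body": {"xyz": [[0, 0, 0], [0, 0, 0], [0, 0, 0]], "dr": [[0, 0, 0], [0, 0, 0], [0, 0, 0]], "grip": [0, 0, 0]}}

```text
time: 25.62
tcp_pos: [586.1, -164.2, 114.3]
ee_rot: [0.0, 1.0, -0.0, 0.001]
ft_force: [-0.9, 1.1, 6.3]
gripper_width: 40.5
grip_force: 69.8
```

Emit:
{"method": "play_rows", "body": {"xyz": [[0, 0, -0.008], [0, 0, -0.025], [0, 0, -0.05], [0, 0, -0.08], [0, 0, -0.11], [0, 0, -0.14], [0, 0, -0.17], [0, 0, -0.2], [0, 0, -0.23], [-0.002, -0.005, -0.255], [-0.006, -0.02, -0.27], [-0.012, -0.045, -0.275]], "dr": [[0, 0, 0], [0, 0, 0], [0, 0, 0], [0, 0, 0], [0, 0, 0], [0, 0, 0], [0, 0, 0], [0, 0, 0], [0, 0, 0], [0, 0, 0], [0, 0, 0], [0, 0, 0]], "grip": [0, 0, 0, 0, 0, 0, 0, 0, 0, 0, 0, 0]}}

```text
time: 26.62
tcp_pos: [573.7, -121.9, 391.5]
ee_rot: [0.001, 1.0, -0.002, 0.002]
ft_force: [0.5, 0.3, -2.4]
gripper_width: 40.6
grip_force: 71.0
```

Emit:
{"method": "play_rows", "body": {"xyz": [[-0.008, -0.03, 0], [-0.016, -0.06, 0], [-0.024, -0.09, 0], [-0.032, -0.12, 0], [-0.04, -0.15, 0], [-0.048, -0.18, 0], [-0.056, -0.21, 0], [-0.065, -0.24, 0], [-0.073, -0.27, 0], [-0.081, -0.3, 0], [-0.089, -0.33, 0], [-0.096, -0.355, 0]], "dr": [[0, 0, 0.02], [0, 0, 0.04], [0, 0, 0.07], [0, 0, 0.1], [0, 0, 0.13], [0, 0, 0.16], [0, 0, 0.19], [0, 0, 0.22], [0, 0, 0.25], [0, 0, 0.27], [0, 0, 0.28], [0, 0, 0.28]], "grip": [0, 0, 0, 0, 0, 0, 0, 0, 0, 0, 0, 0]}}

```text
time: 27.62
tcp_pos: [476.3, 237.7, 388.7]
ee_rot: [-0.0, 0.99, -0.139, -0.0]
ft_force: [-0.1, 0.7, -2.7]
gripper_width: 40.4
grip_force: 70.9
```

```bash
python3 -c "
from h import *
from scipy.spatial.transform import Rotation as R
s=env.sense();r=R.from_quat(s['ee_rot'],scalar_first=True).as_matrix()
print(s['tcp_pos'],s['joints'],r.round(3).tolist()); print((r.T@(np.array([457.8,299.1,290])-s['tcp_pos'])).round(1))"
```

```text
[476.30789903 237.73128389 388.68069592] [-0.53739805  0.2633567  -0.01806945  1.57321125  0.00434605  1.30520134
 -2.40654463] [[0.961, -0.276, -0.0], [-0.276, -0.961, 0.0], [-0.0, -0.0, -1.0]]
[-34.7 -53.8  98.7]
```

Emit:
{"method": "play_rows", "body": {"xyz": [[-0.014, -0.022, 0], [-0.026, -0.04, 0], [-0.032, -0.05, 0], [-0.035, -0.054, 0.005], [-0.035, -0.054, 0.02], [-0.035, -0.054, 0.045], [-0.035, -0.054, 0.07], [-0.035, -0.054, 0.09], [-0.035, -0.054, 0.1], [-0.035, -0.054, 0.104], [-0.035, -0.054, 0.104], [-0.035, -0.054, 0.104]], "dr": [[0, 0, 0], [0, 0, 0], [0, 0, 0], [0, 0, 0], [0, 0, 0], [0, 0, 0], [0, 0, 0], [0, 0, 0], [0, 0, 0], [0, 0, 0], [0, 0, 0], [0, 0, 0]], "grip": [0, 0, 0, 0, 0, 0, 0, 0, 0, 0, 0, 0]}}

```text
time: 28.62
tcp_pos: [459.6, 297.2, 285.3]
ee_rot: [-0.0, 0.99, -0.14, 0.001]
ft_force: [-1.1, -0.1, -1.7]
gripper_width: 40.8
grip_force: 71.0
```

```bash
python3 look.py s5
```

```text
28.6167 [459.6 297.2 285.3] [-0.   1.  -0.1  0. ] [-1.1 -0.1 -1.7] 40.80180241404631 71.0447359085083
```

View pics/s5.png

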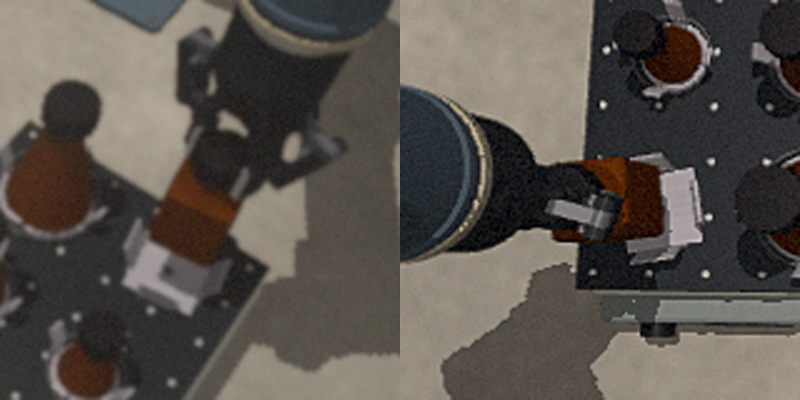

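The bottle hangs over the square clamp, but its yaw looks a few degrees off the plates. I'll fit the residual.

```bash
cat > by.py <<'E'
from h import *
np.set_printoptions(suppress=True,precision=2)
t=env.sense()["tcp_pos"]; zb=t[2]-110.3
def box(x,y,w):
    c,s=np.cos(w),np.sin(w)
    return np.array([(x+c*i-s*j,y+s*i+c*j,zb+h) for i in(-28,28) for j in(-28,28) for h in(0,76)])
import itertools
tot={}
for n in("scene","top"):
    p=np.load(f"{n}_p.npy").astype(int); u,v=proj(n,[[t[0],t[1],zb+40]])[0].astype(int)
    k=np.zeros((400,640),np.uint8); cv2.circle(k,(int(u),int(v)),42,1,-1)
    br=((p[:,:,0]>p[:,:,2]+22)&(p[:,:,0]>1.5*p[:,:,1])).astype(np.uint8)&k
    L,lab,st,_=cv2.connectedComponentsWithStats(br); br=(lab==1+np.argmax(st[1:,4])).astype(np.uint8)
    light=((p.min(2)>75)).astype(np.uint8)&k
    y0,x0=max(v-60,0),u-60
    B=cv2.resize(br[y0:y0+120,x0:x0+120],(480,480),interpolation=0); Lt=cv2.resize(light[y0:y0+120,x0:x0+120],(480,480),interpolation=0)
    for w in range(-12,34,2):
        best=1e9
        for dx,dy in itertools.product(range(-9,10,1.5.__int__() or 1),range(-9,10,1)):
            im=np.zeros((480,480),np.uint8); q=(proj(n,box(t[0]+dx,t[1]+dy,np.radians(w)))-[x0,y0]+.5)*4
            cv2.fillConvexPoly(im,cv2.convexHull(np.round(q).astype(np.int32)),1)
            c=((B==1)&(im==0)).sum()+((im==1)&(Lt==1)).sum()
            c+=0.15*((im==1)&(B==0)).sum()
            if c<best: best=c; arg=(dx,dy)
        tot.setdefault(w,[]).append((best/16,arg))
for w,b in tot.items(): print(w,[(round(float(c),1),a) for c,a in b])
E
python3 by.py
```

```text
Traceback (most recent call last):
  File "by.py", line 20, in <module>
    im=np.zeros((480,480),np.uint8); q=(proj(n,box(t[0]+dx,t[1]+dy,np.radians(w)))-[x0,y0]+.5)*4
                                        ~~~~^^^^^^^^^^^^^^^^^^^^^^^^^^^^^^^^^^^^^^
  File "h.py", line 11, in proj
    K,D,T=cam(n); R=T[:3,:3].T; return cv2.projectPoints(np.array(P,float).reshape(-1,1,3),cv2.Rodrigues(R)[0],-R@T[:3,3],K,D)[0].reshape(-1,2)
          ~~~^^^
  File "h.py", line 4, in cam
    m=env.camera_model(n); return np.array(m["mtx"],float),np.array(m["dist_coeffs"],float),np.array(m["T"],float)
ValueError: time passes only in moves, steps and waits
```

```bash
sed -i 's/^def cam/from functools import lru_cache\n@lru_cache\ndef cam/' h.py; sed -i 's/range(-9,10,1.5.__int__() or 1)/range(-8,9,2)/; s/range(-9,10,1)/range(-8,9,2)/' by.py; time python3 by.py
```

```text
-12 [(282.9, (-4, 0)), (437.8, (6, 0))]
-10 [(264.8, (-6, -2)), (432.5, (4, 2))]
-8 [(241.1, (-6, -2)), (418.9, (4, 0))]
-6 [(224.2, (-6, -2)), (414.1, (4, 2))]
-4 [(203.3, (-6, -2)), (402.2, (2, 2))]
-2 [(181.6, (-6, 0)), (390.8, (2, 2))]
0 [(166.4, (-6, 0)), (386.7, (2, 2))]
2 [(147.3, (-6, 0)), (375.5, (0, 4))]
4 [(136.8, (-6, 0)), (363.5, (0, 4))]
6 [(137.3, (-6, -2)), (356.6, (0, 4))]
8 [(136.3, (-6, -2)), (355.2, (0, 4))]
10 [(147.7, (-6, -2)), (365.4, (0, 4))]
12 [(166.5, (-6, -2)), (370.5, (0, 4))]
14 [(187.1, (-6, -2)), (376.7, (0, 4))]
16 [(211.7, (-6, -2)), (386.9, (0, 2))]
18 [(231.9, (-6, -2)), (393.2, (0, 2))]
20 [(249.7, (-6, -2)), (403.5, (0, 2))]
22 [(273.0, (-4, -2)), (408.2, (0, 2))]
24 [(289.2, (-2, -2)), (414.9, (0, 2))]
26 [(304.4, (-2, -4)), (420.8, (0, 2))]
28 [(319.2, (-2, -2)), (426.5, (0, 2))]
30 [(336.0, (-2, -2)), (432.7, (0, 2))]
32 [(346.9, (0, -4)), (435.1, (0, 2))]
real	0m1.786s
user	0m2.281s
sys	0m0.087s
```

Emit:
{"method": "play_rows", "body": {"xyz": [[0, 0, 0], [0, 0, 0], [0, 0, 0]], "dr": [[0, 0, -0.03], [0, 0, -0.057], [0, 0, -0.057]], "grip": [0, 0, 0]}}

```text
time: 28.97
tcp_pos: [459.2, 297.5, 285.1]
ee_rot: [-0.0, 0.994, -0.11, 0.0]
ft_force: [-0.3, 0.4, -2.5]
gripper_width: 40.4
grip_force: 71.0
```

```bash
python3 -c "
from h import *
from scipy.spatial.transform import Rotation as R
s=env.sense();r=R.from_quat(s['ee_rot'],scalar_first=True).as_matrix()
print(s['tcp_pos'],r.round(3).tolist()); print((r.T@(np.array([457.8,299.1,214.3])-s['tcp_pos'])).round(1))"
```

```text
[459.23171115 297.50885372 285.06717926] [[0.976, -0.22, 0.001], [-0.22, -0.976, 0.001], [0.001, -0.001, -1.0]]
[-1.8 -1.2 70.8]
```

Emit:
{"method": "play_rows", "body": {"xyz": [[-0.002, -0.001, 0.008], [-0.002, -0.001, 0.02], [-0.002, -0.001, 0.032], [-0.002, -0.001, 0.042], [-0.002, -0.001, 0.05], [-0.002, -0.001, 0.056], [-0.002, -0.001, 0.061], [-0.002, -0.001, 0.065], [-0.002, -0.001, 0.068], [-0.002, -0.001, 0.07], [-0.002, -0.001, 0.07]], "dr": [[0, 0, 0], [0, 0, 0], [0, 0, 0], [0, 0, 0], [0, 0, 0], [0, 0, 0], [0, 0, 0], [0, 0, 0], [0, 0, 0], [0, 0, 0], [0, 0, 0]], "grip": [0, 0, 0, 0, 0, 0, 0, 0, 0, 0, 0]}}

```text
time: 29.88
tcp_pos: [457.4, 298.9, 214.5]
ee_rot: [-0.0, 0.994, -0.111, 0.0]
ft_force: [0.8, -1.2, -1.3]
gripper_width: 40.4
grip_force: 71.1
```

Emit:
{"method": "play_rows", "body": {"xyz": [[0, 0, 0.001], [0, 0, 0.001], [0, 0, 0.001]], "dr": [[0, 0, 0], [0, 0, 0], [0, 0, 0]], "grip": [0, 0, 0]}}

```text
time: 30.13
tcp_pos: [457.6, 299.0, 214.3]
ee_rot: [-0.001, 0.994, -0.111, 0.001]
ft_force: [-0.7, 0.1, 5.7]
gripper_width: 40.3
grip_force: 71.8
```

Floor contact is at the expected height. Release, rise, and move clear for a final look.

Emit:
{"method": "play_rows", "body": {"xyz": [[0, 0, 0], [0, 0, -0.001], [0, 0, -0.001], [0, 0, -0.001], [0, 0, -0.001], [0, 0, -0.001], [0, 0, -0.02], [0, 0, -0.05], [0, 0, -0.08], [0, 0, -0.11], [0, 0, -0.13], [0, 0, -0.13]], "dr": [[0, 0, 0], [0, 0, 0], [0, 0, 0], [0, 0, 0], [0, 0, 0], [0, 0, 0], [0, 0, 0], [0, 0, 0], [0, 0, 0], [0, 0, 0], [0, 0, 0], [0, 0, 0]], "grip": [0.45, 0.5, 0.6, 0.8, 1, 1, 1, 1, 1, 1, 1, 1]}}

```text
time: 31.13
tcp_pos: [458.5, 299.7, 347.8]
ee_rot: [-0.002, 0.994, -0.111, 0.003]
ft_force: [0.3, -0.1, 0.0]
gripper_width: 85.3
grip_force: 0.0
```

Emit:
{"method": "play_rows", "body": {"xyz": [[0, 0.04, 0], [0, 0.08, 0], [0, 0.12, 0], [0, 0.16, 0], [0, 0.2, 0], [0, 0.24, 0], [0, 0.28, 0], [0, 0.32, 0], [0, 0.36, 0], [0, 0.39, 0], [0, 0.4, 0], [0, 0.4, 0]], "dr": [[0, 0, 0], [0, 0, 0], [0, 0, 0], [0, 0, 0], [0, 0, 0], [0, 0, 0], [0, 0, 0], [0, 0, 0], [0, 0, 0], [0, 0, 0], [0, 0, 0], [0, 0, 0]], "grip": [1, 1, 1, 1, 1, 1, 1, 1, 1, 1, 1, 1]}}

```text
time: 32.13
tcp_pos: [367.6, -94.0, 343.1]
ee_rot: [0.0, 0.993, -0.114, -0.0]
ft_force: [0.5, 0.2, 0.1]
gripper_width: 85.8
grip_force: 0.0
```

```bash
python3 look.py s6; python3 - <<'E'
from h import *
p=np.load("scene_p.npy");q=np.load("top_p.npy")
a=cv2.resize(p[170:350,280:490,::-1],(400,343),interpolation=2);b=cv2.resize(q[120:300,130:340,::-1],(400,343),interpolation=2)
cv2.imwrite("pics/s6c.png",np.hstack([a,b]))
C=cloud("top",np.load("top_d.npy"),np.ones((400,640),bool))
for k,c,h in(("s",(592,294),196),("m",(591,168),226),("l",(462,168),256),("b",(458,299),226)):
    q=C[np.hypot(C[:,0]-c[0],C[:,1]-c[1])<35]; z=np.percentile(q[:,2],99); t=q[q[:,2]>z-4]; print(k,h,z.round(1),t.mean(0).round(1))
E
```

```text
32.1333 [367.6 -94.  343.1] [ 0.   1.  -0.1 -0. ] [0.5 0.2 0.1] 85.75637978778711 0.0
s 196 197.9 [592.7 293.9 196. ]
m 226 228.3 [590.5 168.6 226.2]
l 256 258.5 [461.9 168.7 256.2]
b 226 228.3 [457.8 300.1 226.2]
```

View pics/s6c.png

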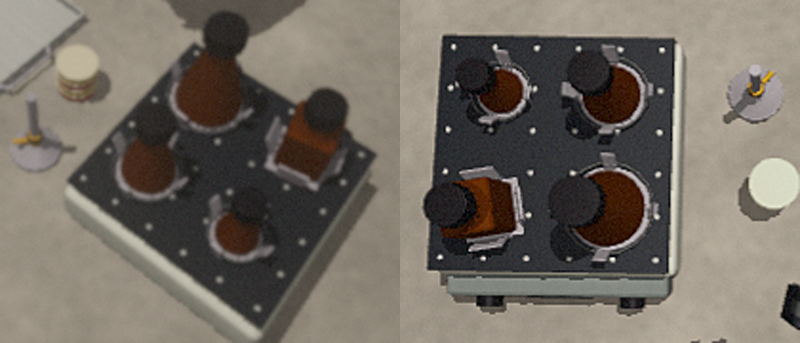

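All four vessels stand upright in their own clamps, with cap tops at the expected heights. The burner and Petri dishes are where they were.

```bash
python3 -c "
from plant import env
print(env.hand_in())"
```

```text
the job is handed in; nothing more can be done
None
```

I set all four vessels upright in their matching clamps, left the burner and Petri dishes where they were, and handed the job in after about 32 s of robot time.

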